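# Put the grease-trap pump back in service

## Task

The drain has been cleared, so put the grease-trap pump back in service: first flip the orange box's toggle lever (drain machine) over to its red OFF end, then press the strainer's hinged cover down until it snaps and stays fully shut, and only then flip the blue box's toggle lever (pump) over to its green ON end. Leave everything else on the bench standing where it is.

Things in the scene. Friction and masses are not known exactly. Their poses are not given: they have to be found in the camera images.
- machine_box: orange isolator switch box, 110 (x) by 80 (y) by 45 mm high, fixed, turned up to 0.5 rad; origin at the centre of its underside, z up, x to its far end with the green ON field; the near (-x) end has the red OFF field. The three fixed units (orange box, blue box, strainer) stand side by side on the bench in any order.
- machine_switch (a joint): drain machine switch, on the orange box; lever. 0 rad: leans 0.45 rad from upright to the red OFF end (-x of the box); 0.45: upright; 0.9: leans to the green ON end (+x). A snap-over spring drives it away from upright to the nearer stop (6 N at the knob at the stops, none upright): once pushed past upright it flips the rest of the way and stays. Starts ON (0.9).
- machine_switch_tip (a point): centre of the black ball knob of the orange box's lever. Ball diameter 28 mm, on a steel rod 12 mm thick, 82 mm from the pivot, which lies above the box centre, 38 mm above the bench, axis along the box's y. Height 112 mm at either stop, 120 mm upright
- pump_box: blue isolator switch box, 110 (x) by 80 (y) by 45 mm high, fixed, turned up to 0.5 rad; origin at the centre of its underside, z up, x to its far end with the green ON field; the near (-x) end has the red OFF field. 
- pump_switch (a joint): pump switch, on the blue box; lever. 0 rad: leans 0.45 rad from upright to the red OFF end (-x of the box); 0.45: upright; 0.9: leans to the green ON end (+x). A snap-over spring drives it away from upright to the nearer stop (6 N at the knob at the stops, none upright): once pushed past upright it flips the rest of the way and stays. Starts OFF (0).
- pump_switch_tip (a point): centre of the black ball knob of the blue box's lever. Ball diameter 28 mm, on a steel rod 12 mm thick, 82 mm from the pivot, which lies above the box centre, 38 mm above the bench, axis along the box's y. Height 112 mm at either stop, 120 mm upright
- strainer: grey strainer housing, an open box 150 (x) by 130 (y) by 80 mm high with a dark perforated basket inside, fixed to the bench, turned up to 0.3 rad; origin at the centre of its underside, z up, x points away from the robot to the hinge side
- strainer_hinge (a point): middle of the cover's hinge axis on the far top rim: 76 mm in +x from the housing's centre, 82 mm above the bench; axes as the housing's, hinge along y; fixed. With the cover at angle q, a point of its upper face d mm from the hinge lies at x = -d cos q + 8 sin q, z = d sin q + 8 cos q (mm) from here.
- cover (a joint): angle of the white cover. 0 rad: shut, level, upper face 90 mm above the bench; 1.0: wide open, as it starts, free edge raised, upper face looking up and away from the robot (+x). The spring hinge pushes it open (0.7 N m wide open, 5 N at the lip, less as it closes) until pressed to within about 0.18 rad of shut (free edge 25 mm up), where it snaps over and holds shut.
- cover_lip (a point): middle of the free edge of the cover, on its upper face, 151 mm from the hinge, at a yellow lip 50 mm wide; turns with the cover, which is 150 (along x) by 130 by 8 mm
- spice_jar: bystander: glass jar with red cap, 44 mm diameter, 75 mm high, standing among the units; origin at the centre of its foot
- sauce_cup: bystander: white cup, 52 mm diameter, 40 mm high, standing among the units; origin at the centre of its foot
- brush: bystander: green brush about 200 mm long lying in front on the robot's right; origin at its underside
- bowl: bystander: steel bowl 120 mm diameter, 50 mm high, in front on the robot's left; origin at the centre of its foot
- bottle_a: bystander: brown bottle, 60 mm diameter, 200 mm high, behind the units on the left; origin at the centre of its foot
- bottle_b: bystander: brown bottle, 60 mm diameter, 200 mm high, behind the units on the right; origin at the centre of its foot
- squash: bystander: orange-brown squash 104 mm wide, 140 mm high, standing behind the units; origin at the centre of its foot

How it is judged:
By the outcome, as a careful person would: the job done as asked, in the order asked, and still so for the second after the job is handed in, with the robot touching nothing.
It also fails if it takes over 64 s, if anything falls off the work surface, if the arm or the gripper's body presses on something with over 40 N, if the wrist force passes 120 N, or if a joint passes its speed limit or range.

## Robot

A 7-joint arm with a two-finger parallel gripper is mounted at the origin on the work surface. World frame = base frame: x ahead of the robot, y to its left, z up, the work surface at z = 0. Lengths are in m, angles in rad, forces in N, time in s.
With the tool pointing down it reaches from about 0.425 to 0.95 m from the base axis. Payload 16.7 kg.
Tool frame: the origin (TCP) lies at the centre of the arm's flange, where the gripper is bolted on; the fingertips stand 199 mm ahead of it and the grasp point (between the pads) lies 180 mm ahead of it; x points along the fingers, y is the direction in which the jaws open and shut, and the axes are right-handed (so a half turn about x gives the same grasp; the last joint's range is limited). The gripper opens to 94 mm and grips with 3 to 60 N. Pads are 16 mm wide; open, the fingers measure 119 mm over their backs; the gripper's body (75 mm by 177 mm) begins 78 mm behind the grasp point.
Start: joints at [1.149, 0.426, 0.074, 1.606, -0.034, 1.111, -0.067], TCP at [0.182, -0.65, 0.405] pointing down, gripper open.
Joint ranges: [-2.85, 2.85], [-0.5, 2.14], [-1.23, 1.37], [0.21, 2.46], [-1.02, 4.16], [0.16, 2.05], [-2.73, 2.73]. Speed limits (rad/s): [1.89, 1.89, 2.39, 2.39, 3.01, 3.01, 3.01].

## Interface

Orientations are given as a 3x3 rotation matrix whose columns are the frame's x, y, z axes.
In Python, from plant import bot gives the robot as it stands.
- The arm moves only by the shell command python3 -m inch 'ROWS' [FORCE]. ROWS is text: rows parted by semicolons, each of 5 numbers parted by spaces: the gripper command: -1 is shut, 1 is fully open, values between are in proportion, then the shift along the tool's x, y, z in m, then the turn about the tool's x in degrees. In form: hand dx dy dz spin; .... A call has 1 to 20 rows; each row shifts and turns the commanded pose from where the row before left it, along the tool's axes as they then stand; what a row does not reach is not made up. A row lasts 1/8 s, in which the tool goes at most 62.5 mm and 10.7 degrees, less where a joint would pass 70% of its speed; a pose out of reach is approached as far as the arm can. A call is refused whole if a number of a shift passes 0.0625 or a number of a turn 10.7, either way. A call with a gripper value outside its range is refused whole. The fingers move at their own pace and stop on an object; FORCE is the grip in N (left out, the last holds). Time passes only in rows, so rows that do not move let the fingers close. It gives the time, the measured TCP pose, the force and the opening at its end, in the units of the state.
- bot.read_state(): the state, without advancing time (a new reading comes with each control period).
- bot.snapshot(name): name is "scene" or "top" or "wrist"; returns the picture (480x640x3 uint8, blue, green, red); there is no depth.
- bot.get_calibration(name): a dict with "fovy" (degrees; the focal length in pixels is half the picture's height over the tangent of half this angle, whatever the lens; pixels are square), "cx", "cy" (the principal point, pixels), "extrinsics" (4x4, takes a point from camera to world coordinates). Camera axes: x right, y up, looking along -z (the intrinsics and any distortion apply to the point x, -y, -z); pixel columns grow to the right and rows downward; lengths in m; the calibration is good to about 2 mm. A picture is of the moment at which its call begins: read the wrist's pose just before it. get_calibration takes no time and is no camera call; for the wrist camera it gives the pose at the moment of the call.
- bot.hand_in(): hands the job in, once; it reports no verdict.
The state is a dict: "t": time; "joints": joint angles; "dq": joint speeds; "tau": joint torques, N m; "tool_pos": TCP position; "tool_rot": TCP orientation; "contact_force": force on the tool from outside, world axes, zero at the start; "moment": the same for the moment, N m; "width": opening from 0.0 (shut) to 1.0 (fully open).
Only numpy, scipy, OpenCV 4.12 (cv2) and the standard library are available. Lean on these libraries where they do the work, as an engineer would, in place of code of your own. Each camera call takes 0.05 s, during which the arm holds its last target.

## Working session

There is one attempt and no reset: what is moved stays moved. The work goes in short steps, Python scripts to look and compute and a shell command to move; the robot and the scene stay as the last step left them, time stands still between calls to the robot, and variables do not carry over. Pictures are saved under pics/ and viewed, and the job is handed in when it is done.

```bash
ls; mkdir -p pics; python3 - <<'E'
from plant import bot
import cv2, numpy as np
s=bot.read_state()
for k in s: print(k,np.round(s[k],3).tolist())
for n in("scene","top"):
    im=bot.snapshot(n); cv2.imwrite(f"pics/{n}0.png",im)
    c=bot.get_calibration(n); print(n,{k:(np.round(v,4).tolist() if not isinstance(v,str) else v) for k,v in c.items()})
E
```

```text
pics
t 0.0
joints [1.148, 0.427, 0.074, 1.607, -0.034, 1.111, -0.067]
dq [0.0, 0.001, -0.0, 0.001, 0.001, 0.0, 0.002]
tau [0.0, -93.582, 3.667, -45.42, -0.049, 0.02, 0.0]
tool_pos [0.182, -0.65, 0.404]
tool_rot [[-0.0, 0.269, -0.963], [0.001, -0.963, -0.269], [-1.0, -0.001, 0.0]]
contact_force [-1.03, -0.152, 1.082]
moment [0.015, -0.023, -0.027]
width 0.999
scene {'fovy': 46.3729, 'cx': 320.8028, 'cy': 232.9099, 'extrinsics': [[-0.6031, -0.5321, 0.5943, 1.1545], [0.7977, -0.4041, 0.4477, 0.486], [0.0019, 0.7441, 0.6681, 0.8291], [0.0, 0.0, 0.0, 1.0]]}
top {'fovy': 49.8405, 'cx': 314.4539, 'cy': 231.0563, 'extrinsics': [[-0.0011, 0.9904, -0.1381, 0.378], [-0.9999, -0.003, -0.0141, -0.0039], [-0.0143, 0.1381, 0.9903, 1.133], [0.0, 0.0, 0.0, 1.0]]}
```

View pics/scene0.png

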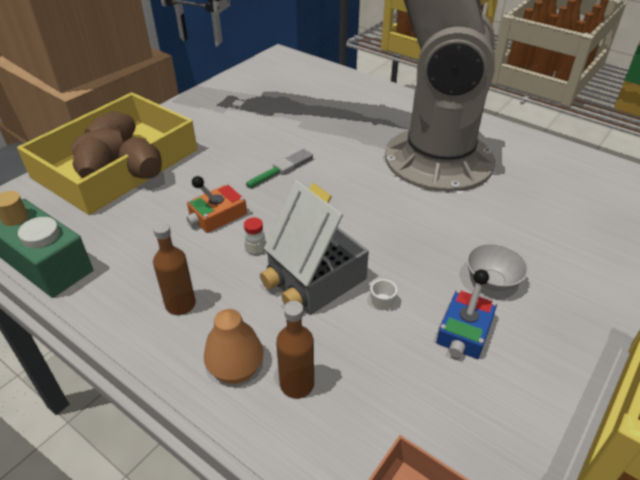

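View pics/top0.png

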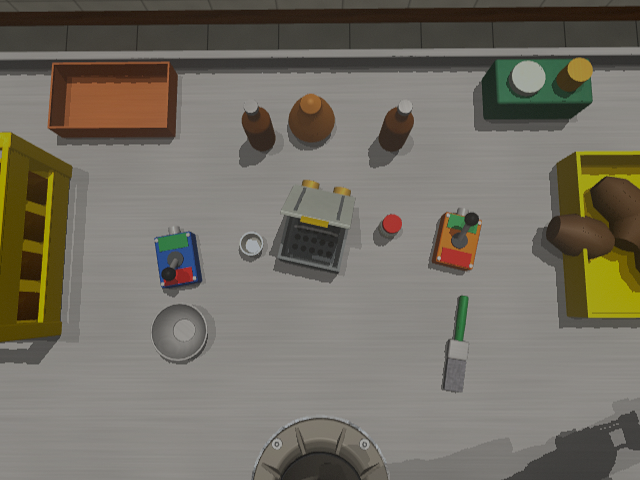

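The top view shows the blue box at left (178,258) with its knob at (169,273), the strainer in the middle with the yellow lip at (315,222), and the orange box at right (458,240) with its knob at (471,219). I'll measure these next.

```bash
cat > h.py <<'E'
import numpy as np, cv2
from plant import bot
def ray(n,u,v,c=None):
    c=c or bot.get_calibration(n); E=np.array(c['extrinsics']); f=240/np.tan(np.radians(c['fovy'])/2)
    d=E[:3,:3]@np.array([(u-c['cx'])/f,-(v-c['cy'])/f,-1.]); return E[:3,3],d
def onz(n,u,v,z,c=None):
    o,d=ray(n,u,v,c); return o+d*(z-o[2])/d[2]
def two(a,ua,b,ub):
    o1,d1=ray(a,*ua);o2,d2=ray(b,*ub)
    t=np.linalg.lstsq(np.c_[d1,-d2],o2-o1,rcond=None)[0]
    p,q=o1+d1*t[0],o2+d2*t[1]; return (p+q)/2,np.linalg.norm(p-q)
def proj(n,P):
    c=bot.get_calibration(n);E=np.array(c['extrinsics']);f=240/np.tan(np.radians(c['fovy'])/2)
    q=E[:3,:3].T@(np.array(P)-E[:3,3]); return c['cx']-f*q[0]/q[2], c['cy']+f*q[1]/q[2]
def blobs(im,lo,hi,roi,amin=15):
    h=cv2.cvtColor(im,cv2.COLOR_BGR2HSV); m=cv2.inRange(h,np.array(lo),np.array(hi)); r=np.zeros_like(m); x0,y0,x1,y1=roi; r[y0:y1,x0:x1]=m[y0:y1,x0:x1]
    n,l,s,c=cv2.connectedComponentsWithStats(r); return [(c[i].round(1).tolist(),int(s[i,4]),s[i,:4].tolist()) for i in range(1,n) if s[i,4]>=amin]
E
python3 - <<'E'
from h import *
T=cv2.imread('pics/top0.png');S=cv2.imread('pics/scene0.png')
rt={'blue':(140,215,215,300),'or':(425,200,495,280)}; rs={'blue':(430,260,510,360),'or':(180,170,250,235)}
for k in rt:
    for nm,lo,hi in(('black',(0,0,0),(179,255,40)),('green',(45,80,40),(80,255,255)),('red',(0,150,60),(5,255,255)),('body',(105,120,40),(130,255,255)) if k=='blue' else ('body',(6,120,40),(20,255,255))):
        print(k,nm,'T',blobs(T,lo,hi,rt[k]),'S',blobs(S,lo,hi,rs[k]))
print('lip',blobs(T,(20,120,80),(32,255,255),(270,200,360,240)),blobs(S,(20,120,80),(32,255,255),(300,175,340,210)))
print('jar',blobs(T,(0,150,60),(5,255,255),(370,205,410,245)))
# zoom
cv2.imwrite('pics/z1.png',np.hstack([cv2.resize(T[195:295,x:x+100],(400,400),interpolation=cv2.INTER_CUBIC) for x in(130,410)]))
cv2.imwrite('pics/z2.png',cv2.resize(T[165:285,220:420],(800,480),interpolation=cv2.INTER_CUBIC))
E
```

```text
blue black T [([168.4, 273.7], 109, [162, 268, 13, 12])] S [([480.7, 277.1], 134, [474, 271, 14, 13])]
blue green T [([172.5, 241.8], 391, [158, 233, 30, 19])] S [([463.1, 329.4], 440, [445, 319, 37, 23])]
blue red T [([180.9, 276.3], 268, [164, 268, 29, 17])] S [([464.2, 297.3], 103, [458, 292, 13, 12]), ([483.5, 303.9], 123, [477, 298, 14, 13])]
blue body T [([178.4, 259.8], 705, [155, 232, 46, 56])] S [([470.3, 316.1], 616, [442, 293, 54, 47]), ([459.7, 342.7], 495, [437, 328, 46, 30])]
or black T [] S [([197.8, 182.5], 71, [193, 178, 10, 9])]
or green T [([455.9, 221.7], 209, [447, 214, 18, 16]), ([473.0, 228.6], 59, [468, 223, 10, 11])] S [([201.3, 206.1], 195, [190, 198, 23, 17])]
or red T [([455.5, 257.1], 406, [440, 248, 32, 20])] S [([229.4, 193.3], 184, [219, 186, 21, 16]), ([247.3, 225.4], 57, [245, 219, 5, 14])]
or body T [([453.7, 243.0], 1008, [432, 212, 49, 58])] S [([219.4, 211.5], 1094, [188, 186, 59, 46])]
lip [([313.9, 221.5], 177, [300, 216, 29, 12])] [([319.9, 192.3], 146, [310, 184, 21, 18])]
jar [([391.9, 223.5], 272, [383, 215, 19, 18])]
```

View pics/z1.png

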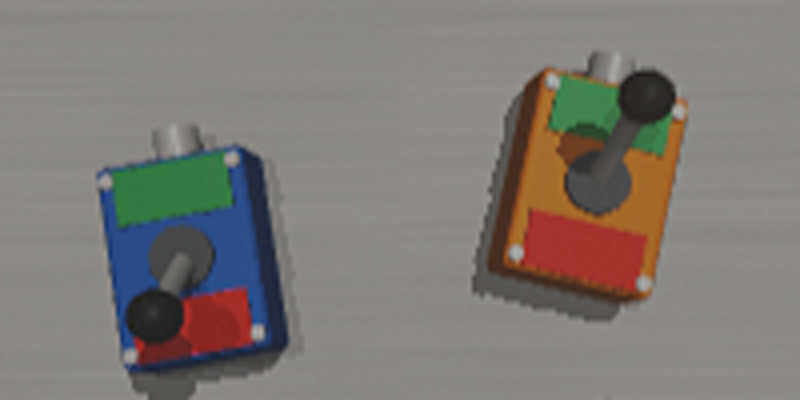

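View pics/z2.png

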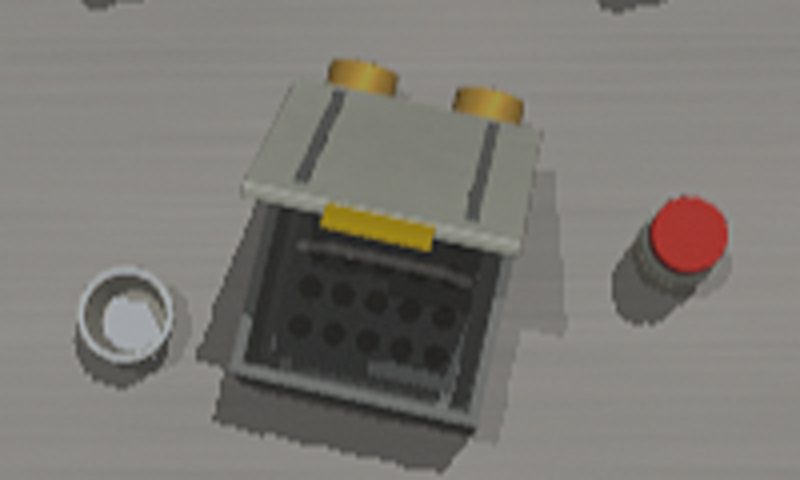

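```bash
python3 - <<'E'
from h import *
P={'blue':[(156.2,240.5),(188,234.75),(194.5,277.75),(162.5,284)],'or':[(448.2,215.2),(479.75,222.75),(471,266),(439,258.2)]}
for k,pts in P.items():
    w=np.array([onz('top',u,v,.046)[:2] for u,v in pts]); 
    c=w.mean(0); d=(w[0]+w[1]-w[2]-w[3])/2; yaw=np.arctan2(d[1],d[0]); d2=(w[0]+w[3]-w[1]-w[2])/2; yaw2=np.arctan2(d2[1],d2[0])-np.pi/2
    print(k,'centre',c.round(4),'yaw',yaw.round(3),yaw2.round(3),'spans',np.linalg.norm(d).round(4),np.linalg.norm(d2).round(4))
    s=1 if k=='or' else -1
    kn=c+s*.082*np.sin(.45)*np.array([np.cos(yaw),np.sin(yaw)]); print('predicted knob',kn.round(4))
print('blue knob',two('top',(168.4,273.7),'scene',(480.7,277.1)), onz('top',168.4,273.7,.112))
print('or knob',two('top',(410+61.7,195+24),'scene',(197.8,182.5)),onz('top',471.7,219,.112))
print('lip',two('top',(313.9,221.5),'scene',(319.9,192.3)))
a=onz('top',220+237/4,165+372/4,.08);b=onz('top',220+473/4,165+412/4,.08);print('rim near L,R',a,b,np.linalg.norm(a-b))
v=(a-b)[:2];yaw=np.arctan2(-v[0],v[1]);x=np.array([np.cos(yaw),np.sin(yaw)]);print('strainer yaw',yaw,'centre',(a+b)[:2]/2+.075*x,'hinge',(a+b)[:2]/2+.151*x)
print('cup',onz('top',220+126/4,165+315/4,.04),'jar',onz('top',391.9,223.5,.075))
for n,u,v,z in(('botA cap',250,107,.2),('squash',311,103,.14),('botB',405,108,.2)):print(n,onz('top',u,v,z))
E
```

```text
blue centre [0.4705 0.3063] yaw 0.182 0.185 spans 0.0933 0.0685
predicted knob [0.4354 0.2998]
or centre [ 0.5087 -0.2946] yaw -0.241 -0.244 spans 0.0943 0.0682
predicted knob [ 0.5433 -0.3031]
blue knob (array([0.43641817, 0.30011394, 0.10963355]), np.float64(0.001503248041702859)) [0.43595202 0.30010768 0.112     ]
or knob (array([ 0.54408641, -0.30372997,  0.10855747]), np.float64(0.000442485200671305)) [ 0.54366976 -0.30290644  0.112     ]
lip (array([0.52363976, 0.0094476 , 0.21619534]), np.float64(0.0016432400456213136))
rim near L,R [0.4694008  0.08316258 0.08      ] [ 0.44870609 -0.03730585  0.08      ] 0.12223302677401018
strainer yaw -0.17012481421283893 centre [0.53297072 0.01023046] hinge [ 0.60787356 -0.00263675]
cup [0.5034799 0.1459794 0.04     ] jar [ 0.54081003 -0.14902963  0.075     ]
botA cap [0.74527098 0.13099318 0.2       ]
squash [0.7764706  0.01690002 0.14      ]
botB [ 0.74134621 -0.16125392  0.2       ]
```

Measured poses:

| Item | Position | Yaw |
|---|---|---|
| Orange knob | (0.544, -0.303) | -0.242 |
| Blue knob | (0.436, 0.300) | +0.183 |
| Strainer hinge | about (0.605, -0.003) | -0.17 |

First I'll shut the gripper, align it with the orange box and move over its far side.

```bash
python3 -m inch '-1 0 0 0 9.8; -1 0 0 0 9.8; -1 0 0 0 9.8; -1 0 -0.03 -0.022 0; -1 0 -0.03 -0.022 0; -1 0 -0.03 -0.022 0; -1 0 -0.03 -0.022 0; -1 0 -0.03 -0.022 0; -1 0 -0.03 -0.022 0; -1 0 -0.03 -0.022 0; -1 0 -0.03 -0.022 0; -1 0 -0.03 -0.022 0; -1 0 -0.03 -0.022 0; -1 0 -0.03 -0.022 0; -1 0 -0.03 -0.022 0; -1 0 -0.03 -0.022 0; -1 0 -0.03 -0.022 0; -1 0 0 0 0' 20
cat > st.py <<'E'
from h import *
import sys
s=bot.read_state();R=np.array(s['tool_rot']);p=np.array(s['tool_pos'])
print('t',round(s['t'],2),'tcp',p.round(4),'tipz',round(p[2]-.199,4),'z',R[:2,2].round(3),'F',np.round(s['contact_force'],1),'w',round(s['width'],2))
if len(sys.argv)>3:
    g=np.array([float(a) for a in sys.argv[1:4]]); print('to goal (fingertip) tool xyz',(R.T@(g+[0,0,.199]-p)).round(4))
if len(sys.argv)>4:
    a=float(sys.argv[4]); print('spin deg to set tool z heading',a, np.degrees((np.arctan2(R[1,2],R[0,2])-a+np.pi)%(2*np.pi)-np.pi).round(1))
E
python3 st.py .588 -.314 .095 2.8996
```

```text
t: 2.35
tool_pos: [0.583, -0.3126, 0.404]
tool_rot: [[-0.0, -0.234, -0.972], [0.001, -0.972, 0.234], [-1.0, -0.001, 0.001]]
contact_force: [0.9, -0.5, -0.5]
width: 0.001
t 2.35 tcp [ 0.583  -0.3126  0.404 ] tipz 0.205 z [-0.972  0.234] F [ 0.9 -0.5 -0.5] w 0.0
to goal (fingertip) tool xyz [ 0.11    0.0003 -0.0052]
spin deg to set tool z heading 2.8996 0.3
```

```bash
python3 -m inch '-1 0.03 0 -0.005 0.3; -1 0.03 0 0 0; -1 0.03 0 0 0; -1 0.02 0 0 0; -1 0 0 0.01 0; -1 0 0 0.01 0; -1 0 0 0.01 0; -1 0 0 0.01 0; -1 0 0 0.01 0; -1 0 0 0.01 0; -1 0 0 0.01 0'
python3 - <<'E'
from h import *
im=bot.snapshot('scene');cv2.imwrite('pics/s1.png',cv2.resize(im[120:270,150:350],(800,600),interpolation=cv2.INTER_CUBIC))
E
```

```text
t: 3.72
tool_pos: [0.5169, -0.2994, 0.2948]
tool_rot: [[-0.0, -0.243, -0.97], [0.0, -0.97, 0.243], [-1.0, -0.0, 0.0]]
contact_force: [0.3, 1.0, 1.3]
width: 0.006
```

View pics/s1.png

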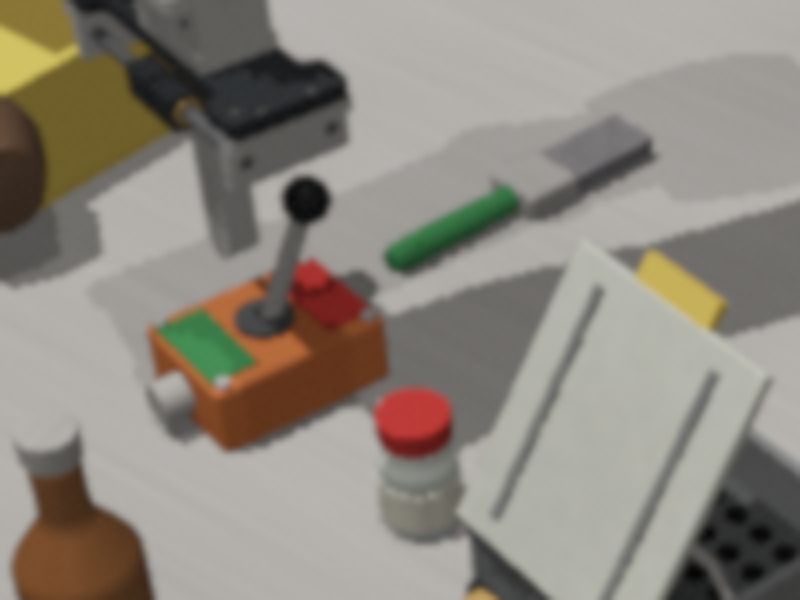

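The force is back to zero and the orange lever now leans to the red end in the scene view, with its knob at (305,198) in the zoomed crop. I'll lift clear, confirm it from the top, and refine the cover pose.

```bash
python3 -m inch '-1 -0.04 0 -0.01 0; -1 -0.045 0 0 0; -1 -0.045 0 0 0; -1 -0.04 0 0 0; -1 0 0 0 0'
python3 - <<'E'
from h import *
for z,pts in((.213,[(243,190),(520,248)]),(.213,[(322,207),(433,235)]),(.08,[(237,372),(473,412)])):
    a,b=[onz('top',220+u/4,165+v/4,z) for u,v in pts]; d=a-b; print(a.round(4),b.round(4),'len',np.linalg.norm(d).round(4),'yaw',np.arctan2(-d[0],d[1]).round(3))
im=bot.snapshot('top');cv2.imwrite('pics/t2.png',im)
E
python3 st.py .55 .01 .26 2.96
```

```text
t: 4.4
tool_pos: [0.5278, -0.3022, 0.4678]
tool_rot: [[0.004, -0.243, -0.97], [-0.002, -0.97, 0.243], [-1.0, 0.001, -0.005]]
contact_force: [0.1, -0.7, -1.0]
width: 0.003
[0.5404 0.0701 0.213 ] [ 0.5134 -0.0548  0.213 ] len 0.1278 yaw -0.212
[0.5324 0.0344 0.213 ] [ 0.5195 -0.0157  0.213 ] len 0.0517 yaw -0.253
[0.4694 0.0832 0.08  ] [ 0.4487 -0.0373  0.08  ] len 0.1222 yaw -0.17
t 4.45 tcp [ 0.5275 -0.3021  0.4657] tipz 0.2667 z [-0.97   0.243] F [-1.  -0.5  0. ] w 0.01
to goal (fingertip) tool xyz [ 0.0065 -0.3082  0.0541]
spin deg to set tool z heading 2.96 -3.7
```

View pics/t2.png

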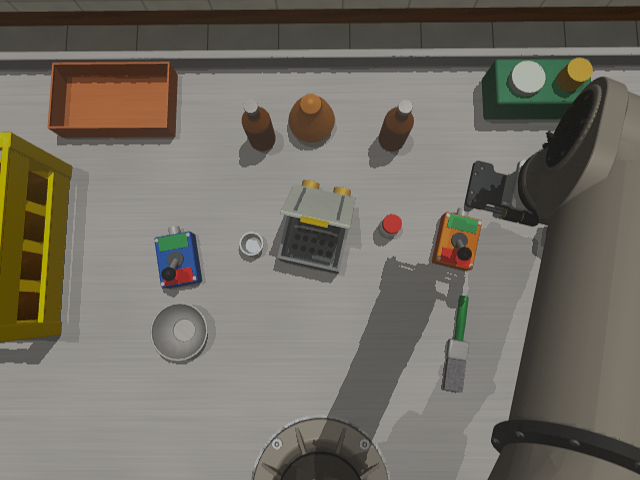

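The top view confirms the orange knob at the red end (464,254). The cover pose refines to hinge (0.603, -0.005) and yaw -0.195. Next I'll move above the upper face of the cover.

```bash
python3 -m inch '-1 0 -0.04 0.005 -3; -1 0 -0.04 0.005 0; -1 0 -0.04 0.005 0; -1 0 -0.04 0.005 0; -1 0 -0.04 0.005 0; -1 0 -0.04 0.005 0; -1 0 -0.03 0.005 0; -1 0 0 0 0'
python3 st.py .551 .005 .235 2.947
```

```text
t: 5.45
tool_pos: [0.547, -0.0282, 0.4634]
tool_rot: [[-0.002, -0.188, -0.982], [0.001, -0.982, 0.188], [-1.0, -0.0, 0.002]]
contact_force: [-0.2, -0.8, 0.1]
width: 0.007
t 5.45 tcp [ 0.547  -0.0282  0.4634] tipz 0.2644 z [-0.982  0.188] F [-0.2 -0.8  0.1] w 0.01
to goal (fingertip) tool xyz [ 0.0294 -0.0333  0.0023]
spin deg to set tool z heading 2.947 0.3
```

```bash
python3 -m inch '-1 0 -0.033 0.002 0; -1 0.015 0 0 0; -1 0.015 0 0 0; -1 0 0 0 0'
python3 - <<'E'
from h import *
im=bot.snapshot('scene');cv2.imwrite('pics/s3.png',cv2.resize(im[150:330,200:440],(800,600),interpolation=cv2.INTER_CUBIC))
E
python3 st.py .551 .005 .235 2.947
```

```text
t: 5.95
tool_pos: [0.5512, 0.001, 0.4329]
tool_rot: [[-0.003, -0.193, -0.981], [-0.0, -0.981, 0.193], [-1.0, 0.001, 0.003]]
contact_force: [-0.4, -0.6, -0.2]
width: 0.006
t 6.0 tcp [0.5514 0.0012 0.4339] tipz 0.2349 z [-0.981  0.193] F [0.7 0.4 0. ] w 0.01
to goal (fingertip) tool xyz [-0.0001 -0.0036  0.0012]
spin deg to set tool z heading 2.947 0.0
```

View pics/s3.png

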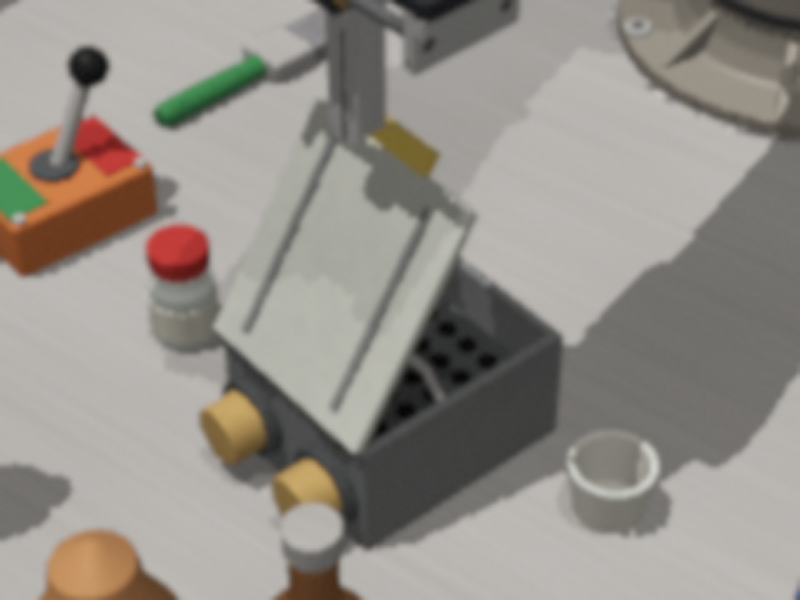

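The fingertips stand over the upper face just behind the lip, near (360,135) in the crop. I'll press along the arc now.

```bash
python3 -m inch '-1 0.015 0 0 0; -1 0.015 0 0 0; -1 0.013 0 0 0; -1 0.007 0 0.01 0; -1 0.007 0 0.01 0; -1 0.009 0 0.009 0; -1 0.009 0 0.009 0; -1 0 0 0 0'
python3 - <<'E'
from h import *
im=bot.snapshot('scene');cv2.imwrite('pics/s4.png',cv2.resize(im[150:330,200:440],(800,600),interpolation=cv2.INTER_CUBIC))
E
python3 st.py
```

```text
t: 7.0
tool_pos: [0.5136, 0.0097, 0.359]
tool_rot: [[-0.001, -0.192, -0.981], [-0.0, -0.981, 0.192], [-1.0, 0.0, 0.001]]
contact_force: [1.5, -0.3, 3.1]
width: 0.003
t 7.05 tcp [0.5141 0.0096 0.3595] tipz 0.1605 z [-0.981  0.192] F [0.4 0.4 2.7] w 0.0
```

View pics/s4.png

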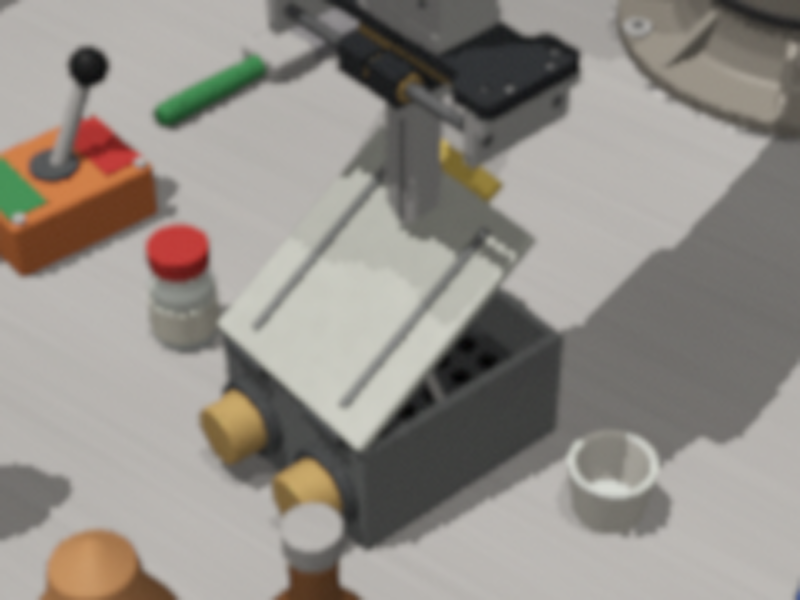

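The cover is going down, to roughly 0.6 rad with about 3 N at the tool. Continuing.

```bash
python3 -m inch '-1 0.011 0 0.007 0; -1 0.011 0 0.006 0; -1 0.012 0 0.005 0; -1 0.012 0 0.004 0; -1 0.01 0 0.002 0; -1 0.008 0 0.001 0; -1 0.004 0 0 0; -1 0.002 0 0 0; -1 0 0 0 0; -1 0 0 0 0'
python3 - <<'E'
from h import *
im=bot.snapshot('scene');cv2.imwrite('pics/s5.png',cv2.resize(im[150:330,200:440],(800,600),interpolation=cv2.INTER_CUBIC))
E
python3 st.py
```

```text
t: 8.3
tool_pos: [0.4899, 0.0143, 0.2899]
tool_rot: [[0.0, -0.192, -0.981], [0.0, -0.981, 0.192], [-1.0, -0.0, -0.0]]
contact_force: [0.6, -0.3, 0.3]
width: 0.005
t 8.35 tcp [0.4899 0.0143 0.2899] tipz 0.0909 z [-0.981  0.192] F [-0.5 -0.4  0.8] w 0.01
```

View pics/s5.png

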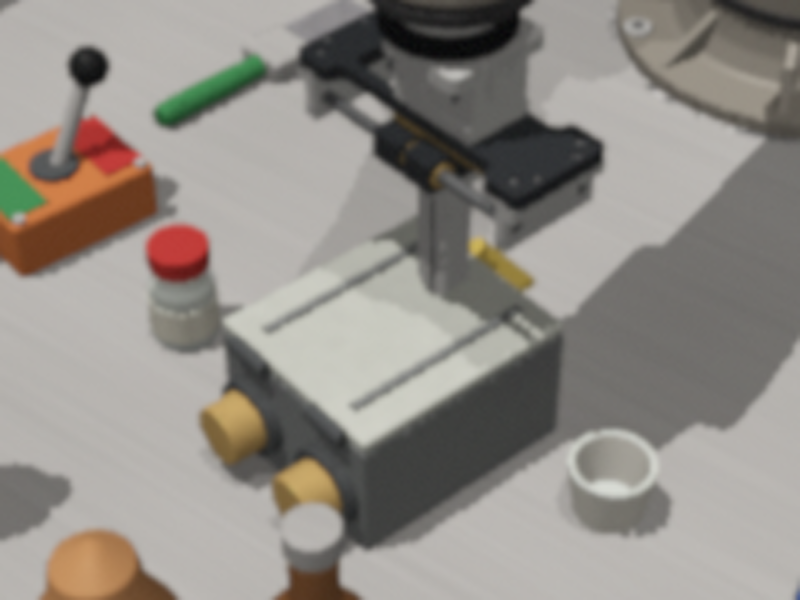

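```bash
python3 -m inch '-1 0.002 0 0 0; -1 0.001 0 0 0'; python3 -m inch '-1 -0.02 0 0 0; -1 -0.04 0 0 0; -1 -0.04 0 0 -7.2; -1 0 0 0 -7.2; -1 0 0 0 -7.2; -1 0 0 0 0'
python3 - <<'E'
from h import *
im=bot.snapshot('scene');cv2.imwrite('pics/s6.png',cv2.resize(im[150:330,200:440],(800,600),interpolation=cv2.INTER_CUBIC))
E
python3 st.py .392 .292 .19 3.3246
```

```text
t: 8.6
tool_pos: [0.4901, 0.0144, 0.2884]
tool_rot: [[0.001, -0.192, -0.981], [-0.0, -0.981, 0.192], [-1.0, -0.0, -0.001]]
contact_force: [-16.1, -1.0, 48.8]
width: 0.006
t: 9.35
tool_pos: [0.4897, 0.0143, 0.3868]
tool_rot: [[0.0, 0.182, -0.983], [0.0, -0.983, -0.182], [-1.0, 0.0, -0.0]]
contact_force: [-0.0, 0.2, 0.4]
width: 0.005
t 9.4 tcp [0.4898 0.0142 0.3867] tipz 0.1877 z [-0.984 -0.18 ] F [-0.2 -1.2  0.2] w 0.01
to goal (fingertip) tool xyz [-0.0023 -0.2908  0.0462]
spin deg to set tool z heading 3.3246 -0.1
```

View pics/s6.png

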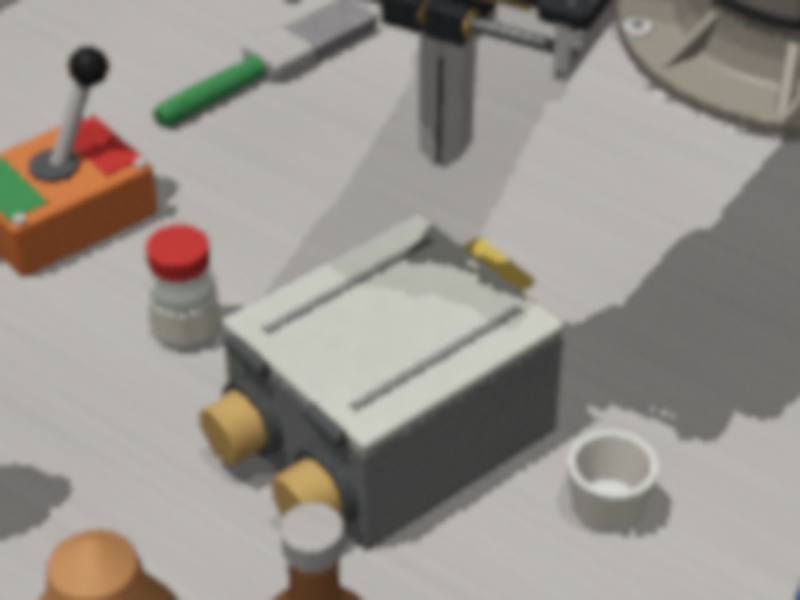

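The cover stays shut with the tool lifted clear. Next is the near side of the blue lever. At tip height 0.188 the path passes above the shut cover, the cup and the knob.

```bash
python3 -m inch '-1 0 0 0.02 0; -1 0 -0.03 0.026 0; -1 0 -0.04 0 0; -1 0 -0.04 0 0; -1 0 -0.04 0 0; -1 0 -0.04 0 0; -1 0 -0.04 0 0; -1 0 -0.04 0 0; -1 0 -0.02 0 0; -1 0 0 0 0'
python3 st.py .392 .292 .095 3.3246
```

```text
t: 10.65
tool_pos: [0.3911, 0.2922, 0.3865]
tool_rot: [[-0.001, 0.182, -0.983], [0.0, -0.983, -0.182], [-1.0, -0.0, 0.001]]
contact_force: [0.0, -0.1, -1.4]
width: 0.005
t 10.65 tcp [0.3911 0.2922 0.3865] tipz 0.1875 z [-0.983 -0.182] F [ 0.  -0.1 -1.4] w 0.0
to goal (fingertip) tool xyz [ 0.0925  0.0004 -0.0009]
spin deg to set tool z heading 3.3246 0.0
```

```bash
python3 -m inch '-1 0.03 0 0 0; -1 0.03 0 0 0; -1 0.032 0 0 0; -1 0 0 -0.01 0; -1 0 0 -0.01 0; -1 0 0 -0.01 0; -1 0 0 -0.01 0; -1 0 0 -0.01 0; -1 0 0 -0.01 0; -1 0 0 -0.01 0; -1 0 0 -0.002 0; -1 0 0 0 0'
python3 - <<'E'
from h import *
im=bot.snapshot('scene');cv2.imwrite('pics/s7.png',cv2.resize(im[220:370,400:600],(800,600),interpolation=cv2.INTER_CUBIC))
E
```

```text
t: 12.15
tool_pos: [0.4624, 0.3042, 0.2946]
tool_rot: [[-0.0, 0.183, -0.983], [-0.0, -0.983, -0.183], [-1.0, -0.0, 0.0]]
contact_force: [0.0, -0.3, 0.1]
width: 0.002
```

View pics/s7.png

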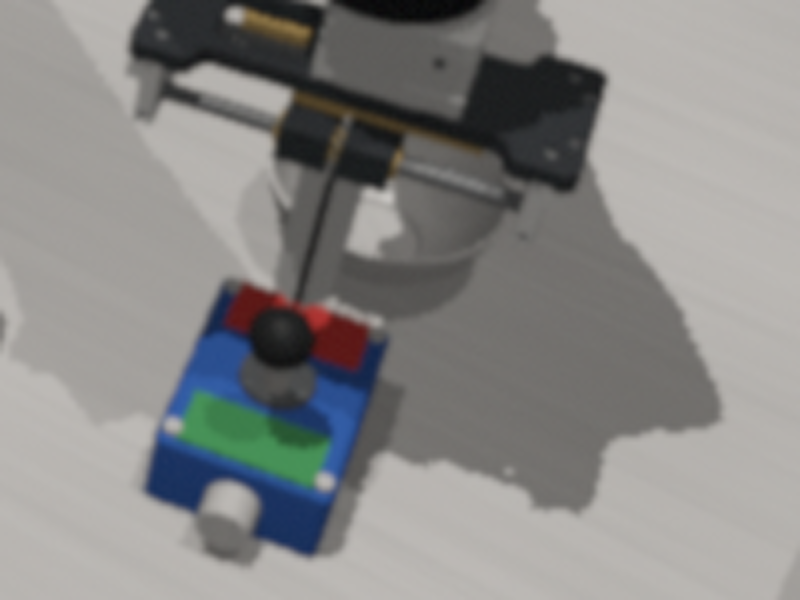

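The blue lever has gone over, with its knob at (281,337) in the crop leaning towards green and no contact force left. I'll back off, lift and check everything.

```bash
python3 -m inch '-1 0 0 0.015 0; -1 -0.04 0 0 0; -1 -0.045 0 0 0; -1 -0.045 0 0 0; -1 -0.04 0 0 0; -1 0 0 0.04 0; -1 0 0 0.03 0; -1 0 -0.05 0 0; -1 0 -0.05 0 0; -1 0 -0.05 0 0; -1 0 -0.05 0 0; -1 0 0 0 0'
python3 - <<'E'
from h import *
for n in('top','scene'):
    cv2.imwrite(f'pics/f_{n}.png',bot.snapshot(n))
T=cv2.imread('pics/f_top.png');S=cv2.imread('pics/f_scene.png')
print('blue',blobs(T,(0,0,0),(179,255,40),(140,215,215,300)),blobs(S,(0,0,0),(179,255,40),(430,260,510,360)))
print('or',blobs(T,(0,0,0),(179,255,50),(425,200,495,280)),blobs(S,(0,0,0),(179,255,40),(180,170,250,235)))
print('lip',blobs(S,(20,120,80),(32,255,255),(300,175,380,250)),'pred shut lip px',proj('scene',[.603-.151*.981,-.005+.151*.194,.09]))
o=np.array([.5087,-.2946]);b=np.array([.4705,.3063])
for nm,c,y,s in(('or',o,-.242,-1),('blue',b,.183,1)):
    P=[*(c+s*.0357*np.array([np.cos(y),np.sin(y)])),.112];print(nm,'pred',np.round(proj('top',P),1),np.round(proj('scene',P),1))
E
```

```text
t: 13.7
tool_pos: [0.3393, 0.4879, 0.4641]
tool_rot: [[-0.002, 0.188, -0.982], [0.001, -0.982, -0.188], [-1.0, -0.001, 0.002]]
contact_force: [-0.2, -0.6, -0.8]
width: 0.005
blue [([163.5, 239.1], 95, [157, 233, 14, 12])] [([469.8, 304.9], 145, [463, 298, 14, 14])]
or [([463.8, 253.3], 133, [457, 247, 15, 13])] [([226.2, 171.7], 39, [222, 170, 10, 6])]
lip [([349.8, 228.6], 68, [341, 223, 18, 13])] pred shut lip px (np.float64(347.0493504145034), np.float64(228.4279621783428))
or pred [464.6 253.8] [226.5 168.9]
blue pred [163.4 238.8] [470.6 303.2]
```

View pics/f_top.png

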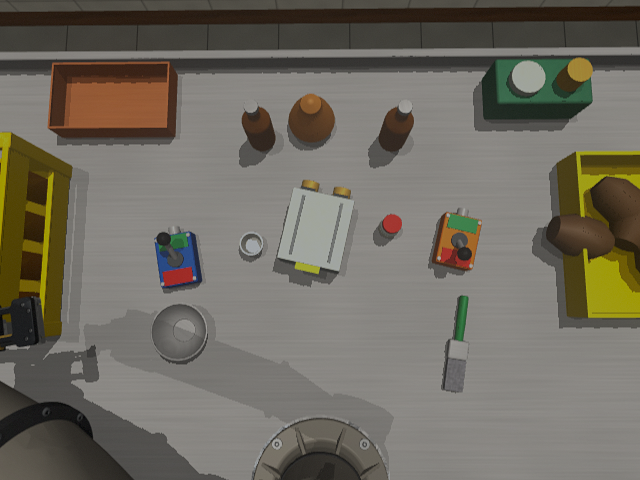

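View pics/f_scene.png

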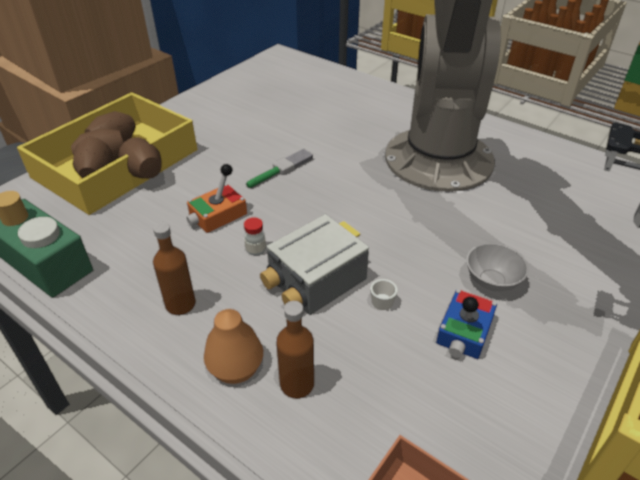

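Both views show the orange knob at the red end, the cover level with its lip at (350,229) in the scene view, and the blue knob at the green end. No bystander has moved and the tool is in free air, so I'm handing in.

```bash
python3 -m inch '-1 0 0 0 0; -1 0 0 0 0'; python3 -c "
from plant import bot
print(bot.hand_in())"
```

```text
t: 14.05
tool_pos: [0.3426, 0.4844, 0.465]
tool_rot: [[0.001, 0.181, -0.983], [-0.0, -0.983, -0.181], [-1.0, 0.0, -0.001]]
contact_force: [0.4, 0.2, -0.1]
width: 0.005
the job is handed in; nothing more can be done
None
```

I did the job in the order asked and handed it in at about 14 s; the hand-in reports no verdict. I flipped the orange lever to red OFF, pressed the strainer cover down until it snapped shut, then flipped the blue lever to green ON.

**Levers:** in the final pictures both knobs lie within about 1 px of where they should be at their new stops in the top view. In the scene view they are within about 3 px; the orange knob's mask was cut off at the edge of my search window there.

**Cover:** it is level, with its lip within 3 px of the shut position, and it stayed shut after I lifted the tool.

**Bystanders and tool:** I compared the bystanders by eye only, and none looks moved. At hand-in the tool was in free air with contact force near zero.

**Higher force than planned:** a last small push on the already shut cover read about 49 N upward, more than I intended. It was through the fingertips, not the arm or the gripper's body, and stayed below the 120 N wrist limit.

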